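# Knock a seated plug out of a housing with an ejector rod

### The arm

A 6-joint arm with a two-finger parallel gripper is mounted at the origin on a cart in front of the work surface, level with it; the furniture and walls round the work are solid. World frame = base frame: x ahead of the robot, y to its left, z up, the work surface at z = 0. Lengths are in m, angles in rad, forces in N, time in s.
With the tool pointing down it reaches from about 0.275 to 0.725 m from the base axis. Payload 5.6 kg.
Tool frame: the origin (TCP) lies midway between the tips of the shut fingers; the grasp point (between the pads) lies 19 mm behind it; z points along the fingers, y is the direction in which the jaws open and shut (so a half turn about z gives the same grasp; the last joint's range is limited). The gripper opens to 85 mm and grips with 20 to 120 N. Pads are 22 mm wide; open, the fingers measure 114 mm over their backs; the gripper's body (76 mm by 85 mm) begins 54 mm behind the grasp point. The pads swing forward as they close: fully open they stand 13 mm farther back than shut.
Start: joints at [-1.016, 0.255, 0.108, 0, -1.424, -0.285], TCP at [0.147, -0.53, 0.231] pointing down, gripper open.
Joint ranges: [-2.95, 2.95], [-1.21, 1.97], [-1.09, 1.5], [-2.87, 1.71], [-2.94, -0.07], [-3.05, 3.05]. Speed limits (rad/s): [2.57, 2.57, 3.14, 3.14, 3.14, 3.14].

### API

Orientations are given as a rotation vector (axis times angle).
In Python, from station import env gives the robot as it stands. The module is installed in compiled form; this text tells all that it offers. Calls block until the motion is done:
- env.reach(position, orientation): joint-space move of the TCP to a pose.
- env.servo_line(position, rotation=None, max_speed=0.15, contact_N=None): straight line of the TCP; rotation=None keeps the orientation; max_speed is the mean speed in m/s. With contact_N (N) it stops when the force on the tool has changed by that much, and returns True; else False.
- env.movej(angles): joint-space move.
- env.open() and env.grab(): open the fingers fully, or close them until they stop; the grip force is fixed at half the most.
- env.hold(seconds).
- env.ik(position, orientation): joint angles nearest the present ones, or None.
- env.snapshot(name): name is "side" or "top"; returns a dict with "color" (420x560x3 uint8, red, green, blue), "depth" (420x560 float32, m along the optical axis (not along the pixel's ray), 0 where there is no reading), "intrinsics" (3x3 intrinsics, pixels), "R" (3x3) and "t" (3): a world point X has camera coordinates R X + t. Camera axes: x right, y down, z forward; pixel columns grow to the right and rows downward; lengths in m; the calibration is good to about 2 mm. A picture is of the moment at which its call begins.
A pose or a line that the arm cannot do raises env.PlanningError and nothing moves.
- env.hand_in(): hands the job in, once; it reports no verdict.
Readings, each from a call of its own:
- env.get_t(): time.
- env.get_joints(): joint angles.
- env.get_dq(): joint speeds.
- env.get_tau(): joint torques, N m.
- env.get_tool_pos(): TCP position.
- env.get_ee_rot(): TCP orientation.
- env.get_ft_force(): force on the tool from outside, world axes, zero at the start.
- env.get_ft_torque(): the same for the moment, N m.
- env.get_width(): finger opening in m.
Only numpy, scipy, OpenCV 4.12 (cv2) and the standard library are available. Lean on these libraries where they do the work, as an engineer would, in place of code of your own. Each camera call takes 0.05 s, during which the arm holds its last target.

### The job

Take the red-handled ejector out of its grey holder, feel for the knock-out bore in the top of the aluminium housing on the green stand (the housing lies loosely between the rails, so its bore is not exactly in the middle), and push the ejector down through it until the brass plug seated inside drops into the yellow pan underneath. Press gently: less than 20 N is enough to move the plug, and the stand must never be pressed with more than about 40 N. Then draw the ejector out and put it back in its holder, upright with its collar on the block; leave the oil bottle, the collet and the T-bolt on the cart where they stand.

Things in the scene. Friction and masses are not known exactly. Their poses are not given: they have to be found in the camera images.
- nest: Knock-out stand, fixed to the cart: dark base, four posts, green deck 116 x 116 mm whose top is 68 mm above the origin (centre of its underside, z up). Four steel rails 12 mm high on the deck enclose 82 x 82 mm, in which a loose aluminium housing lies (66 x 66 x 46 mm, 0.6 kg; pushed sideways with 4 to 6 N it slides). Four dark screw heads, 3.5 mm high, stand near the corners of its top.
- nest_face (a point): Point on the stand's centre line at the height of the housing's flat top (114 mm above the stand's underside). The knock-out bore, vertical, 12 mm across, is in the middle of the housing, but the housing may lie up to 8 mm off this point both in the stand's x and in its y; this is not measured: find the bore by touch or by sight.
- nest_deck (a point): Centre of the 44 mm drop hole, deck top. In the housing above, the bore is 20 mm deep, then widens to 23 mm, where spring jaws hold the brass plug (20 mm across, 18 mm long, 60 g), its upper end 20 to 25 mm below the housing's top (not measured). It resists with about 10 to 16 N all along and drops free once the ejector's tip is about 40 mm below the housing's top.
- pan (a joint): Yellow catch pan (74 mm square, 16 mm deep) under the deck on a light spring: how far it has sunk, m. 0 when empty, about 0.003 to 0.004 with the plug in it, at most 0.006.
- ejector_grip (a point): Ejector, 106 mm long, 0.16 kg, upright in the holder at the start: the centre of its round red grip (18 mm across, 46 mm long), 83 mm above the tip. Its z axis points along the tool to the grip's end. Below the grip a dark collar (30 mm across, 6 mm thick, top 23 mm and underside 29 mm below this point), then a steel rod 10 mm across, 54 mm long, its tip chamfered by 1.3 mm.
- ejector_tip (a point): The tip of the ejector's rod, on its axis.
- holder: Grey block, fixed to the cart, 56 x 56 mm and 66 mm high with a low dark foot on two sides; a vertical through hole of 16 mm in its middle for the ejector's rod. Origin: the centre of its underside, z up. With the ejector home its tip is 12 mm above the origin.
- oiler: Pale oil bottle with a red spout, 57 mm across, 151 mm high, standing; origin at the centre of its underside. Bystander.
- collet: Steel spring collet, 33 mm across, 42 mm high, standing; origin at the centre of its underside. Bystander.
- tbolt: Dark T-slot bolt with its nut, standing upright, 34 x 30 mm, 66 mm high; origin at the centre of its underside. Bystander.

How it is judged:
By the outcome, as a careful person would: the job done as asked, in the order asked, and still so for the second after the job is handed in, with the robot touching nothing.
It also fails if it takes over 61 s, if anything falls off the work surface, if the arm or the gripper's body presses on something with over 40 N, if the wrist force passes 120 N, or if a joint passes its speed limit or range.

## Working session

There is one attempt and no reset: what is moved stays moved. The work goes in short steps, each a Python script; the robot and the scene stay as the last script left them, time stands still between calls to the robot, and variables do not carry over. Pictures are saved under pics/ and viewed, and the job is handed in when it is done.

```bash
mkdir -p pics; ls
python3 - <<'E'
from station import env
import numpy as np,cv2
for n in("side","top"):
    s=env.snapshot(n); np.savez(f"pics/{n}0.npz",**s); cv2.imwrite(f"pics/{n}0.png",s["color"][:,:,::-1])
    print(n,s["intrinsics"].tolist(),(-s["R"].T@s["t"]).round(3),s["R"].round(3).tolist())
print(env.get_t(),env.get_tool_pos(),env.get_ee_rot(),env.get_ft_force())
E
```

```text
pics
side [[400.6909598542046, 0.0, 283.76594985059097], [0.0, 400.6909598542046, 217.99348679842984], [0.0, 0.0, 1.0]] [0.321 0.735 0.409] [[-0.954, -0.299, -0.003], [-0.11, 0.359, -0.927], [0.278, -0.884, -0.376]]
top [[512.6220067273355, 0.0, 282.2101210220212], [0.0, 512.6220067273355, 206.09082714985882], [0.0, 0.0, 1.0]] [ 0.399 -0.018  1.012] [[0.005, -1.0, 0.006], [-0.988, -0.006, -0.156], [0.156, -0.005, -0.988]]
0.1 [ 0.1465376  -0.52964293  0.23046733] [ 4.22423149e-01 -3.11272419e+00 -2.72975487e-03] [ 0.72937267 -0.0584816   0.10296515]
```

View pics/side0.png

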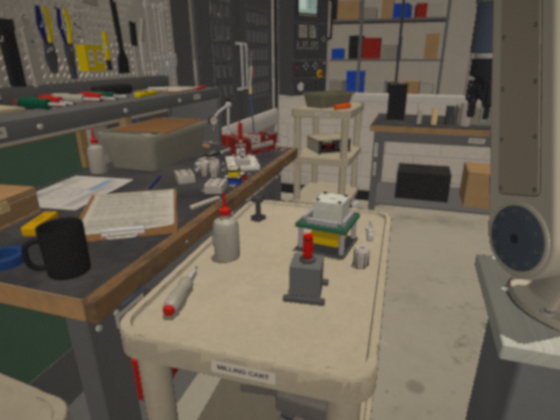

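View pics/top0.png

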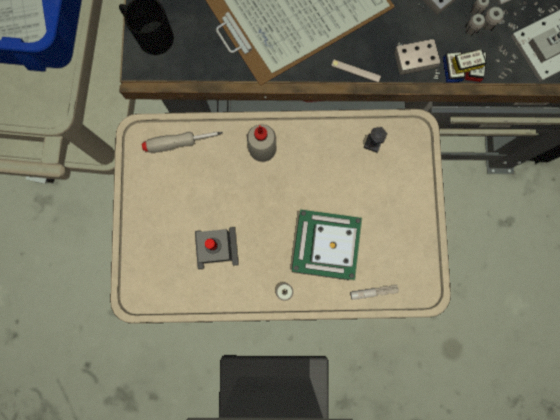

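The top view shows the holder with the red grip at about (211,244), the stand at about (327,244) with the bore at about (333,244), the oiler at (262,140), the T-bolt at (375,138) and the collet at (285,291). I'll zoom in and turn these into positions.

```bash
cat > h.py <<'E'
import numpy as np,cv2
def pts(s):
    K=s["intrinsics"];d=s["depth"];v,u=np.mgrid[:420,:560]
    c=np.stack([(u-K[0,2])/K[0,0]*d,(v-K[1,2])/K[1,1]*d,d],-1)
    return (c-s["t"])@s["R"]
def ray(s,u,v,z):
    K=s["intrinsics"];d=s["R"].T@np.array([(u-K[0,2])/K[0,0],(v-K[1,2])/K[1,1],1]);o=-s["R"].T@s["t"]
    return o+d*(z-o[2])/d[2]
E
python3 - <<'E'
from h import *
s=dict(np.load("pics/top0.npz"));P=pts(s);C=s["color"].astype(int)
a=cv2.resize(s["color"][205:285,285:375],None,fx=5,fy=5,interpolation=cv2.INTER_CUBIC)
b=cv2.resize(s["color"][215:280,185:245],None,fx=5,fy=5,interpolation=cv2.INTER_CUBIC)
o=np.zeros((400,750,3),np.uint8);o[:400,:450]=a;o[:325,450:]=b
cv2.imwrite("pics/zoom.png",o[:,:,::-1])
x0,x1=285,375
sub=P[205:285,285:375].reshape(-1,3)
for lo,hi in((.06,.073),(.076,.084),(.108,.125)):
    m=(sub[:,2]>lo)&(sub[:,2]<hi);r=cv2.minAreaRect(sub[m,:2].astype(np.float32)*1000);print(lo,m.sum(),np.median(sub[m,2]),r)
sub=P[215:280,185:245].reshape(-1,3)
for lo,hi in((.06,.068),(.09,.13)):
    m=(sub[:,2]>lo)&(sub[:,2]<hi);r=cv2.minAreaRect(sub[m,:2].astype(np.float32)*1000);print(lo,m.sum(),np.median(sub[m,2]),r)
R=C[:,:,0];red=(R>120)&(C[:,:,1]<60);red[:215]=0;red[280:]=0;red[:,:185]=0;red[:,245:]=0
v,u=np.nonzero(red);print("red",u.mean(),v.mean(),u.min(),u.max(),v.min(),v.max(),P[red][:,2].max())
m=red&(P[:,:,2]>.112);v,u=np.nonzero(m);print(m.sum(),P[m].mean(0))
# brass
sc=C[205:285,285:375];m=(sc[:,:,0]-sc[:,:,2]>60)&(P[205:285,285:375,2]>-.1);v,u=np.nonzero(m)
u=u+285;v=v+205;k=(abs(u-333)<7)&(abs(v-244)<7);print("brass",k.sum(),u[k].mean(),v[k].mean(),P[v[k],u[k],2],ray(s,u[k].mean(),v[k].mean(),.114))
print(s["depth"][244,200:220], P[238:252,211].round(3))
E
```

```text
0.06 1805 0.06855853405123252 ((477.17822265625, -105.46064758300781), (116.22559356689453, 116.3536605834961), 82.39578247070312)
0.076 619 0.08019004866567236 ((477.0032653808594, -105.41375732421875), (98.30216217041016, 97.91285705566406), 82.49365997314453)
0.108 1397 0.11465106216428175 ((471.83209228515625, -111.3538818359375), (66.24187469482422, 66.11485290527344), 83.38934326171875)
0.06 577 0.0661175429981343 ((473.7406005859375, 105.81256103515625), (56.24877166748047, 56.07036590576172), 6.322683811187744)
0.09 104 0.11769552230027287 ((472.6995849609375, 104.02583312988281), (16.65212631225586, 16.97762680053711), 0.7348489165306091)
red 209.42307692307693 243.30769230769232 205 214 239 248 0.12242131587508305
77 [0.4731424  0.10442953 0.11842022]
brass 23 332.0 244.82608695652175 [0.11426257 0.09282131 0.0892691  0.09338591 0.09917391 0.0925987
 0.09208461 0.09073123 0.09367835 0.09014934 0.09438568 0.09177603
 0.09454047 0.09249883 0.09081624 0.09050464 0.09285586 0.09396729
 0.09184289 0.0940921  0.09248945 0.08980924 0.09275368] [ 0.47214892 -0.10970915  0.114     ]
[0.9454501  0.94488496 0.94471806 0.9444492  0.94368774 0.8936972
 0.89268553 0.8934502  0.8940526  0.8903246  0.89216316 0.893481
 0.8919368  0.89525914 0.89232194 0.9019657  0.91687584 0.93225497
 0.9423705  0.94032055] [[0.487 0.108 0.073]
 [0.481 0.102 0.12 ]
 [0.479 0.102 0.118]
 [0.477 0.102 0.118]
 [0.476 0.102 0.119]
 [0.474 0.102 0.114]
 [0.472 0.102 0.118]
 [0.47  0.101 0.122]
 [0.469 0.102 0.119]
 [0.467 0.102 0.117]
 [0.465 0.102 0.118]
 [0.464 0.104 0.103]
 [0.464 0.107 0.078]
 [0.463 0.108 0.071]]
```

View pics/zoom.png

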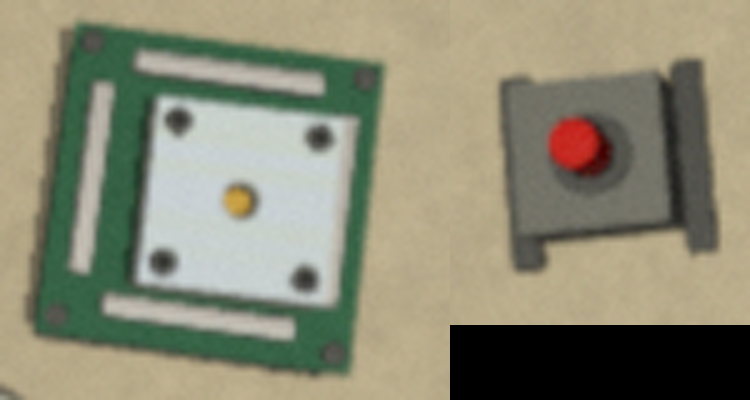

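Checks: the deck is 116 mm square at z=0.0686, the housing is 66.2 mm square at 0.1147, and the ejector's top is at about 0.118, all matching the given sizes. The housing centre is (0.472, -0.111) and the ejector axis (0.473, 0.1045). Next I grasp the ejector.

Run:
```python
from station import env
from h import *
r=[0,np.pi,0]
g=[0.4732,0.1046]
for p in([*g,.2],[*g,.079],[.4718,-.111,.22],[.4718,-.111,.13]): print(env.ik(p,r))
env.reach([*g,.19],r)
env.servo_line([*g,.080],max_speed=.12)
print(env.get_t(),env.get_ft_force(),env.get_width())
env.grab()
print(env.get_t(),env.get_tool_pos(),env.get_width(),env.get_ft_force())
for n in("side","top"):
    s=env.snapshot(n); cv2.imwrite(f"pics/{n}1.png",s["color"][:,:,::-1])
    np.savez(f"pics/{n}1.npz",**s)
```

```text
[ 0.54180014  0.13818185 -0.11871829  0.         -1.31389619 -2.11259646]
[ 0.54180014  0.23314242 -0.3292539   0.         -1.0084     -2.11259646]
[ 0.09314255  0.12942234 -0.0777582   0.         -1.36361579 -1.66393888]
[ 0.09314255  0.18449608 -0.2479243   0.         -1.13837594 -1.66393888]
3.7 [ 0.03392586 -0.19201354  0.8917852 ] 0.08550064342165206
4.3333 [0.4734055  0.10471352 0.0802607 ] 0.01666535479788236 [-0.91619656  0.41688404  2.63316292]
```

Run:
```python
from h import *
a=cv2.imread("pics/side1.png");a=cv2.resize(a[180:320,220:400],None,fx=4,fy=4,interpolation=cv2.INTER_CUBIC);cv2.imwrite("pics/z1.png",a)
```

```text
(no output)
```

View pics/z1.png

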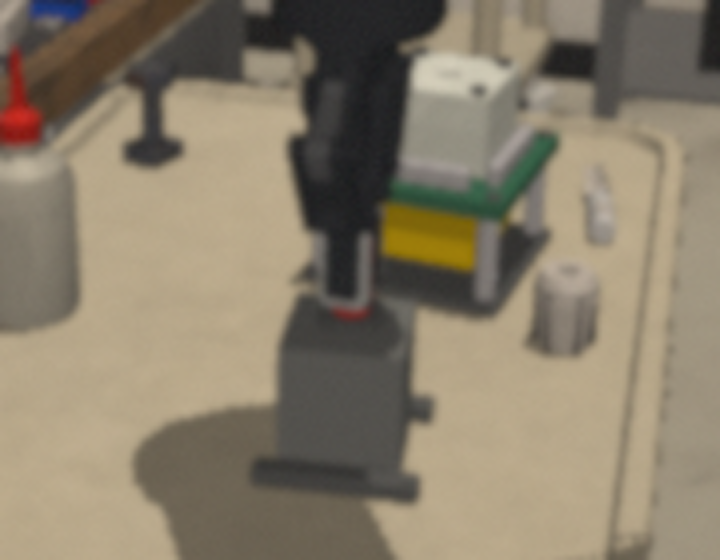

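The side view shows the fingers gripping the red handle just above the collar. Next I lift it, move over the bore and feel downwards.

Run:
```python
from station import env
from h import *
env.servo_line([.4734,.1047,.225],max_speed=.12)
env.hold(.2);print("f lifted",env.get_ft_force(),env.get_width(),env.get_t())
dx,dy=.4734-.4731,.1047-.1047
env.servo_line([.4720,-.1110,.205],max_speed=.15)
s=env.snapshot("side"); cv2.imwrite("pics/side2.png",s["color"][:,:,::-1]);np.savez("pics/side2.npz",**s)
a=cv2.resize(s["color"][130:270,250:430],None,fx=4,fy=4,interpolation=cv2.INTER_CUBIC);cv2.imwrite("pics/z2.png",a[:,:,::-1])
print(env.get_t(),env.get_tool_pos(),env.get_ft_force())
c=env.servo_line([.4720,-.1110,.176],max_speed=.02,contact_N=4)
p=env.get_tool_pos();print(c,p,"tip",p[2]-.0683,env.get_ft_force(),env.get_t())
```

```text
f lifted [ 0.53957648  0.34844573 -1.73195383] 0.016623007848660776 5.9917
7.6333 [ 0.47211012 -0.11049429  0.2050932 ] [ 0.0268158   1.06070586 -2.03403452]
False [ 0.47209365 -0.11099457  0.17613934] tip 0.10783934211222912 [-0.03555668  0.07866696 -2.43687589] 9.2333
```

View pics/z2.png

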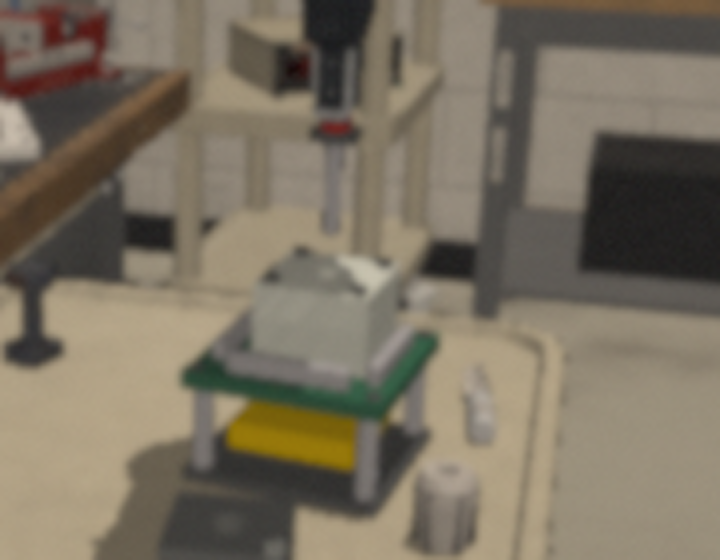

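The rod hangs straight, and its tip is already 6 mm below the housing top with no contact force, so it is in the bore. Now I feel for the plug and push it through, with a force stop.

Run:
```python
from station import env
from h import *
def st(l):
    p=env.get_tool_pos();print(l,p.round(4),"depth mm",round((.114-(p[2]-.0683))*1000,1),env.get_ft_force().round(2),round(env.get_t(),2))
c=env.servo_line([.4720,-.1110,.153],max_speed=.02,contact_N=5);st(c)
z=env.get_tool_pos()[2]
for k in range(6):
    z=max(z-.005,.1393)
    c=env.servo_line([.4720,-.1110,z],max_speed=.015,contact_N=22);st(c)
    if c or z<=.1393:break
```

```text
True [ 0.472  -0.1112  0.1597] depth mm 22.6 [ 0.16 -0.1   2.68] 10.03
False [ 0.473  -0.1113  0.1564] depth mm 25.9 [-0.85  1.02  9.56] 10.47
False [ 0.4731 -0.1112  0.1515] depth mm 30.8 [-1.83  1.63  9.59] 10.95
False [ 0.4731 -0.1112  0.1464] depth mm 35.9 [-1.66  0.33  9.1 ] 11.43
False [ 0.4716 -0.1108  0.1391] depth mm 43.2 [ 0.87  1.06 -1.77] 11.92
False [ 0.4718 -0.111   0.139 ] depth mm 43.3 [-0.15  0.36 -2.02] 12.17
```

The push took about 11 N, then the force dropped to zero as the plug came free at over 36 mm depth. Now I draw the ejector out and check the pan.

Run:
```python
from station import env
from h import *
c=env.servo_line([.4719,-.1110,.19],max_speed=.08,contact_N=15);print(c,env.get_tool_pos(),env.get_ft_force())
env.servo_line([.4719,-.1110,.225],max_speed=.12)
s=env.snapshot("side");np.savez("pics/side3.npz",**s)
env.servo_line([.4734,.1047,.225],max_speed=.15)
env.hold(.3)
t=env.snapshot("top");np.savez("pics/top3.npz",**t);s2=env.snapshot("side")
print(env.get_t(),env.get_tool_pos(),env.get_width(),env.get_ft_force())
b=np.load("pics/side0.npz")
f=lambda c:cv2.resize(c,None,fx=4,fy=4,interpolation=cv2.INTER_CUBIC)
o=np.vstack([np.hstack([f(x["color"][185:255,290:370]) for x in (b,s)]),np.hstack([f(t["color"][210:280,290:370]),f(s2["color"][175:245,260:340])])])
cv2.imwrite("pics/z3.png",o[:,:,::-1])
for x in (b,s):
    C=x["color"].astype(int);m=(C[:,:,0]>110)&(C[:,:,0]-C[:,:,2]>80)&(C[:,:,0]-C[:,:,1]<70);m[:215]=0;m[255:]=0;m[:,:295]=0;m[:,365:]=0
    v,u=np.nonzero(m);P=pts(x)[m];print(m.sum(),u.mean(),v.mean(),np.percentile(P[:,2],[2,10,50,90]))
```

```text
False [ 0.47153078 -0.11091834  0.18946728] [ 0.02411544 -0.29716478 -2.40135003]
15.4333 [0.47342264 0.10455071 0.22502399] 0.016760517614643797 [ 0.46392422  0.18521601 -1.8455886 ]
295 324.69830508474575 238.8135593220339 [0.00858586 0.01864    0.02122887 0.03224228]
388 322.91494845360825 239.44329896907217 [0.00792727 0.01488525 0.01814184 0.02764285]
```

View pics/z3.png

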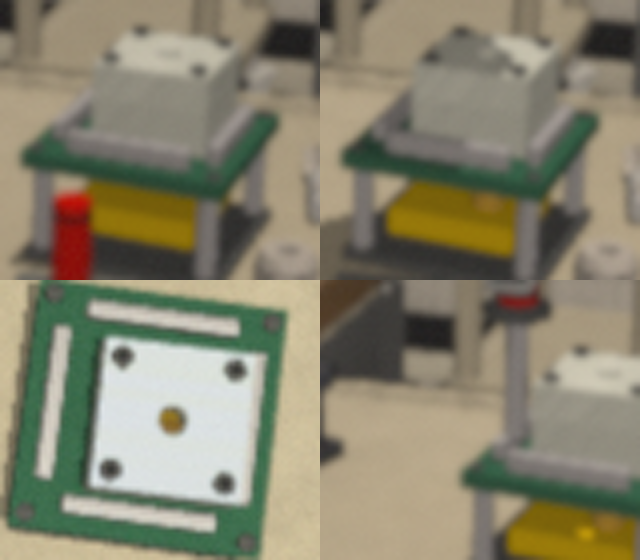

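The plug is visible in the pan, which has sunk about 3 mm: its median height went from 21.2 to 18.1 mm. The ejector still hangs vertical. I'll put it back in the holder.

Run:
```python
from station import env
from h import *
def st(l):
    p=env.get_tool_pos();print(l,p.round(4),env.get_ft_force().round(2),round(env.get_t(),2))
g=[.4737,.1054]
env.servo_line([*g,.142],max_speed=.12);st("over")
c=env.servo_line([*g,.09],max_speed=.04,contact_N=6);st(c)
if not c:
    c=env.servo_line([*g,.0775],max_speed=.012,contact_N=5);st(c)
    s=env.snapshot("side");np.savez("pics/side4.npz",**s);cv2.imwrite("pics/z4.png",cv2.resize(s["color"][180:320,220:400],None,fx=4,fy=4,interpolation=cv2.INTER_CUBIC)[:,:,::-1])
```

```text
over [0.4743 0.1056 0.1428] [ 0.06 -0.13 -1.4 ] 16.27
False [0.4739 0.1055 0.0903] [-0.22 -0.23 -2.2 ] 17.73
True [0.4736 0.1054 0.0802] [-1.43  0.07  3.07] 18.51
```

```bash
ls pics
```

```text
side0.npz
side0.png
side1.npz
side1.png
side2.npz
side2.png
side3.npz
side4.npz
top0.npz
top0.png
top1.npz
top1.png
top3.npz
z1.png
z2.png
z3.png
z4.png
zoom.png
```

Contact came at z=0.0802 against 0.0803 at the grasp, so the collar is seated. I'll release, retract and check.

Run:
```python
from station import env
from h import *
env.open();env.hold(.2);print(env.get_width(),env.get_ft_force())
env.servo_line([.4737,.1054,.2],max_speed=.12)
env.reach([.35,-.30,.28],[0,np.pi,0]);env.hold(.3)
t=env.snapshot("top");s=env.snapshot("side")
np.savez("pics/top5.npz",**t);np.savez("pics/side5.npz",**s)
f=lambda c:cv2.resize(c,None,fx=2.2,fy=2.2,interpolation=cv2.INTER_CUBIC)
a=f(t["color"][100:330,100:460]);b=f(s["color"][190:310,190:390])
cv2.imwrite("pics/t5.png",a[:,:,::-1]);cv2.imwrite("pics/s5.png",cv2.resize(b,None,fx=1.7,fy=1.7)[:,:,::-1])
P=pts(t);C=t["color"].astype(int)
m=(C[:,:,0]>120)&(C[:,:,1]<60)&(P[:,:,2]>.112);m[:215]=0;m[280:]=0;m[:,:185]=0;m[:,245:]=0
print("grip top",m.sum(),P[m].mean(0),env.get_t(),env.get_tool_pos())
```

```text
0.0851087176480118 [-0.13826601 -0.46920979 -1.22729831]
grip top 76 [0.47338857 0.10401524 0.11841578] 22.5833 [ 0.35017685 -0.29979222  0.2799518 ]
```

View pics/t5.png

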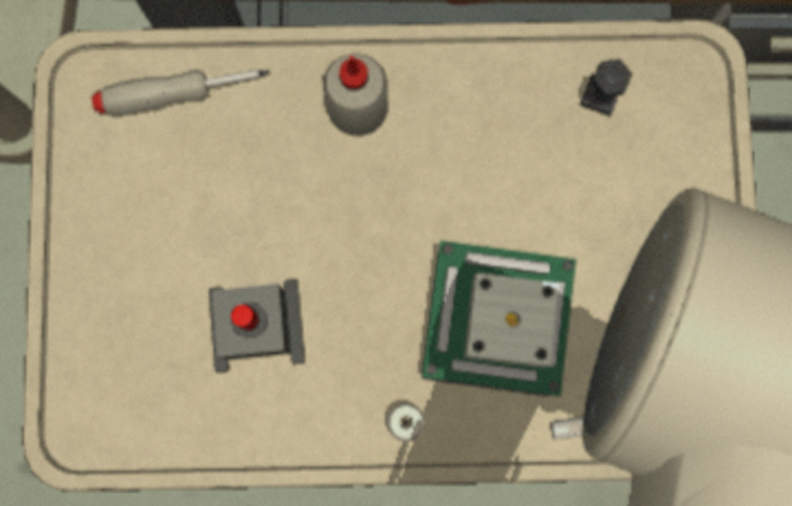

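View pics/s5.png

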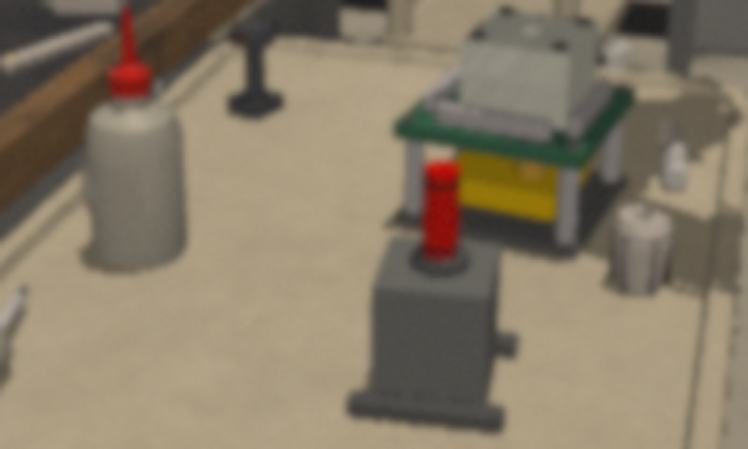

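The ejector stands upright with its collar on the block. The bystanders are where they were, and the plug is in the pan.

Run:
```python
from station import env
env.hand_in();print(env.get_t())
```

```text
the job is handed in; nothing more can be done
the job is handed in; nothing more can be done
```

The plug is in the yellow pan and the ejector is back in its holder, handed in at about 23 s of the 61 s allowed.

- **Finding the bore:** I located the housing in the top camera image, about 6 mm off the stand's centre in both x and y. The rod then went into the bore on the first try, without touching the housing top.
- **Pushing the plug:** The tip met the plug about 22.6 mm below the housing top. It moved with about 11–12 N on the tip, and the force fell to zero between 36 and 43 mm. I checked the force after each 5 mm step; every step also had a force stop, which never tripped on the push.
- **Plug and pan:** The side image shows the plug in the pan. The pan's measured height dropped about 3 mm, matching the 3–4 mm expected with the plug in it.
- **Ejector returned:** Its collar touched the block at z = 80.2 mm, against 80.3 mm when I grasped it. It stands upright with its top at 118.4 mm; 118 mm was expected.
- **Bystanders:** The oil bottle, collet and T-bolt look untouched in the final images. I judged that by eye and did not measure their positions.

None of the checks failed. The one odd reading is that the fingers showed a 16.7 mm opening on the 18 mm grip; it stayed the same through the job, so the ejector did not slip.

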